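# Earth yourself, then seat the proud expansion card

## Task

Before working on the opened computer board, drain off static: rest the fingertips lightly for a moment on the round steel plate of the black earthing block, without shoving the block about. Then gently press the short expansion card, the one standing proud of the two long cards, straight down by its top edge until it is fully home in its slot, and withdraw. Touch neither the long cards nor the board, leave everything else on the bench where it is, and pick nothing up.

Things in the scene. Friction and masses are not known exactly. Their poses are not given: they have to be found in the camera images.
- earth_block: earthing block: loose round black rubber-clad weight, 66 mm across, 26 mm high, about 0.8 kg, standing on the bench. Origin at the centre of its underside, z up. It carries the earthing plate.
- earth_plate: earthing plate: bare steel disc, 46 mm across and 5 mm thick, level, on a soft spring above the earthing block. Origin at the centre of its upper face, 40 mm above the bench. It sinks up to 8 mm, from about 0.5 N to about 4.5 N, and springs back.
- card_short_top (a point): middle of the top edge of the short expansion card, the one to be pressed home. The card is 80 mm long, 8 mm thick, upright; x runs along its length, z up, and its top edge is level. It starts 7 to 11 mm higher than the tops of the two long cards; fully home it is level with them, 104 mm above the bench.
- card_short (a joint): how far the short card has been pushed down into its slot, in m: it starts between 0 and 0.004, 0.011 is fully home against a hard stop. It slides straight down with about 7 N of friction and stays where it is left.
- slot_c: slot connector of the short card with the short card in it. Origin on the mainboard's surface, 34 mm above the bench, under the middle of the card; x along the card, z up.
- slot_a: a slot with a fully seated long card: 132 mm long, 8 mm thick, top edge 104 mm above the bench. Origin on the mainboard's surface, 34 mm above the bench, under the middle of the card; x along the card. The three slots are parallel, side by side, 45 mm apart; the short card may be in any of them.
- slot_b: the other slot with a fully seated long card, same as slot_a.
- board: open test frame with the mainboard, fixed to the bench, 270 x 270 mm; board surface 34 mm above the bench, nothing on it higher than 74 mm except the cards. Origin at the centre of its underside, z up.
- cup: bystander, loose: white plastic drinking cup, 70 mm wide, 80 mm tall
- jar: bystander, loose: small white round jar, 48 mm wide, 34 mm tall
- screwdriver: bystander, loose: screwdriver lying on the bench
- drive: bystander, loose: flat metal hard drive, 146 x 101 x 25 mm
- screw_tray: bystander, loose: grey divided screw tray, 110 x 80 x 22 mm
- brush: bystander, loose: brush lying on the bench
- carton: bystander, loose: small cardboard carton, 90 x 60 x 22 mm
Not all that is in view belongs to the job. Of the things shaped like the earth_block, the black one is meant.

How it is judged:
On the way, in this order (a step that is already met when the one before it is completed fails the run):
1. the fingertips rest on the earthing plate, before the card goes home (contact force between the fingers and earth_plate above 0.4 N), for 0.1 s.
2. the fingertips are off the earthing plate and press the short card home (value of joint card_short above 0.0095 m and contact force between the fingers and slot_c above 0.5 N and contact force between the arm and earth_block below 0.1 N).
At the end, for the whole second after the job is handed in: The short card is within 1.5 mm of fully home, the earthing block stands upright within 15 mm of where it was, and every bystander is within 15 mm of where it was (value of joint card_short above 0.0095 m and distance of each of earth_block, cup, jar, screwdriver, drive, screw_tray, brush, carton from where it was at the start of the episode below 0.015 m and angle between earth_block's own z axis and vertical below 0.1 rad and linear speed of earth_block below 0.02 m/s); the robot touches nothing.
It fails at once if the earthing block or its plate is pressed harder than 20 N (contact force between the arm and earth_block above 20 N).
It fails at once if the earthing block is shoved more than 15 mm, lifted or tipped (distance of earth_block from where it was at the start of the episode above 0.015 m or angle between earth_block's own z axis and vertical above 0.15 rad).
It fails at once if the short card is pressed harder than 45 N (contact force between the arm and slot_c above 45 N).
It fails at once if a long card, the board or its frame is touched with more than 2 N (contact force between the arm and slot_a above 2 N or contact force between the arm and slot_b above 2 N or contact force between the arm and board above 2 N).
It fails at once if a bystander is moved more than 15 mm (distance of any of cup, jar, screwdriver, drive, screw_tray, brush, carton from where it was at the start of the episode above 0.015 m).
It also fails if it takes over 38 s, if anything falls off the work surface, if the arm or the gripper's body presses on something with over 40 N, if the wrist force passes 120 N, or if a joint passes its speed limit or range.

## Robot

A 6-joint arm with a two-finger parallel gripper is mounted at the origin on the work surface. World frame = base frame: x ahead of the robot, y to its left, z up, the work surface at z = 0. Lengths are in m, angles in rad, forces in N, time in s.
With the tool pointing down it reaches from about 0.3 to 0.875 m from the base axis. Payload 6.4 kg.
Tool frame: the origin (TCP) lies at the very end of the fingers, on their centre line; the grasp point (between the pads) lies 19 mm behind it (env.pinch_z is the distance from the TCP to the grasp point, in m); y points along the fingers, x is the direction in which the jaws open and shut, and the axes are right-handed (so a half turn about y gives the same grasp; the last joint's range is limited). The gripper opens to 85 mm and grips with 20 to 120 N. Pads are 22 mm wide; open, the fingers measure 114 mm over their backs; the gripper's body (76 mm by 85 mm) begins 54 mm behind the grasp point. The pads swing forward as they close: fully open they stand 13 mm farther back than shut.
Start: joints at [1.051, 0.181, 1.607, -0, 1.354, -0.206], TCP at [0.177, 0.547, 0.231] pointing down, gripper open.
Joint ranges: [-2.99, 2.99], [-0.89, 2.07], [0.3, 2.58], [-1.14, 4.28], [0, 2.63], [-3.12, 3.12]. Speed limits (rad/s): [2.57, 2.57, 3.01, 3.14, 3.14, 3.14].

## Interface

Orientations are given as a unit quaternion [w, x, y, z].
In Python, from plant import env, optics gives the robot as it stands.
- The arm moves only by the tool servo_tool, never from a script. Its argument "moves" is a list that holds one entry, the list of rows, each a list of 5 numbers: the shift along the tool's x, y, z in m, then the turn about the tool's y in degrees, then the closure in counts, from 0 (fully open) to 255 (shut). In form: [[[x, y, z, twist, jaw], ...]]. A call has 1 to 5 rows; each row shifts and turns the commanded pose from where the row before left it, along the tool's axes as they then stand; what a row does not reach is not made up. A row lasts 1/8 s, in which the tool goes at most 62.5 mm and 10.7 degrees, less where a joint would pass 70% of its speed; a pose out of reach is approached as far as the arm can. A call is refused whole if a number of a shift passes 0.0625 or a number of a turn 10.7, either way. A call with a gripper value outside its range is refused whole. The fingers move at their own pace and stop on an object; "grip_force" is the grip in N (left out, the last holds). Time passes only in rows, so rows that do not move let the fingers close. It gives the time, the measured TCP pose, the force and the opening at its end, in the units of the state.
- env.get_obs(): the state, without advancing time (a new reading comes with each control period).
- optics.grab_frame(name): name is "scene" or "top" or "wrist"; returns a dict with "img" (400x640x3 uint8, red, green, blue), "z_map" (400x640 float32, m along the optical axis (not along the pixel's ray), 0 where there is no reading), "mtx" (3x3 intrinsics, pixels), "world_from_camera" (4x4, takes a point from camera to world coordinates). Camera axes: x right, y up, looking along -z (the intrinsics and any distortion apply to the point x, -y, -z); pixel columns grow to the right and rows downward; lengths in m; the calibration is good to about 2 mm. The wrist camera is an equidistant fisheye: a pixel r from the principal point sees the ray r / f radians off the axis. A picture is of the moment at which its call begins.
- env.finish_job(): hands the job in, once; it reports no verdict.
The state is a dict: "t": time; "joint_positions": joint angles; "dq": joint speeds; "joint_torque": joint torques, N m; "ee_pos": TCP position; "orientation": TCP orientation; "contact_force": force on the tool from outside, world axes, zero at the start; "ft_torque": the same for the moment, N m; "width": opening from 0.0 (shut) to 1.0 (fully open).
Only numpy, scipy, OpenCV 4.12 (cv2) and the standard library are available. Lean on these libraries where they do the work, as an engineer would, in place of code of your own. Each camera call takes 0.05 s, during which the arm holds its last target.

## Working session

There is one attempt and no reset: what is moved stays moved. The work goes in short steps, Python scripts to look and compute and a tool call to move; the robot and the scene stay as the last step left them, time stands still between calls to the robot, and variables do not carry over. Pictures are saved under pics/ and viewed, and the job is handed in when it is done.

Besides the shell and the picture viewer there is one more tool, called after "Emit:" as name(argument=value, ...), one argument or row to a line, values as JSON. servo_tool: Moves the arm, as the interface text tells. Its arguments: {"type":"object","properties":{"moves":{"type":"array"},"grip_force":{"type":"number"}},"required":["moves"]}

```bash
mkdir -p pics; ls; python3 - <<'E'
from plant import env, optics
import cv2,numpy as np
o=env.get_obs(); print({k:np.round(v,4) for k,v in o.items()}); print(env.pinch_z)
for n in ["scene","top","wrist"]:
    f=optics.grab_frame(n); cv2.imwrite(f"pics/{n}0.png",f["img"][:,:,::-1]); np.savez(f"{n}0.npz",**f)
    print(n,np.round(f["mtx"],2).tolist(),np.round(f["world_from_camera"],4).tolist())
E
```

```text
pics
{'t': np.float64(0.0), 'joint_positions': array([ 1.0507,  0.1815,  1.608 , -0.    ,  1.3538, -0.2063]), 'dq': array([ 0.0003,  0.    , -0.0016, -0.0015, -0.0006, -0.0005]), 'joint_torque': array([ 1.00000e-03, -4.44871e+01, -3.51332e+01, -2.00000e-04,
        9.10000e-03,  0.00000e+00]), 'ee_pos': array([0.1772, 0.5464, 0.2304]), 'orientation': array([-0.5717,  0.5722,  0.4152, -0.4163]), 'contact_force': array([ 0.556 ,  0.6102, -0.5559]), 'ft_torque': array([-0.0104,  0.0318, -0.005 ]), 'width': np.float64(1.0034)}
0.0187
scene [[383.78, 0.0, 320.55], [0.0, 383.78, 192.97], [0.0, 0.0, 1.0]] [[0.6841, -0.4961, 0.5347, 1.1103], [0.7294, 0.4644, -0.5023, -0.523], [0.0009, 0.7336, 0.6796, 0.7932], [0.0, 0.0, 0.0, 1.0]]
top [[457.95, 0.0, 319.45], [0.0, 457.95, 205.73], [0.0, 0.0, 1.0]] [[0.0234, 0.9929, -0.1165, 0.4514], [-0.9996, 0.0247, 0.0102, 0.0037], [0.013, 0.1162, 0.9931, 1.2923], [0.0, 0.0, 0.0, 1.0]]
wrist [[309.71, 0.0, 313.79], [0.0, 309.71, 197.9], [0.0, 0.0, 1.0]] [[0.3083, -0.9082, -0.283, 0.1045], [0.9513, 0.2937, 0.0938, 0.5701], [-0.0021, -0.2981, 0.9545, 0.3727], [0.0, 0.0, 0.0, 1.0]]
```

View pics/top0.png

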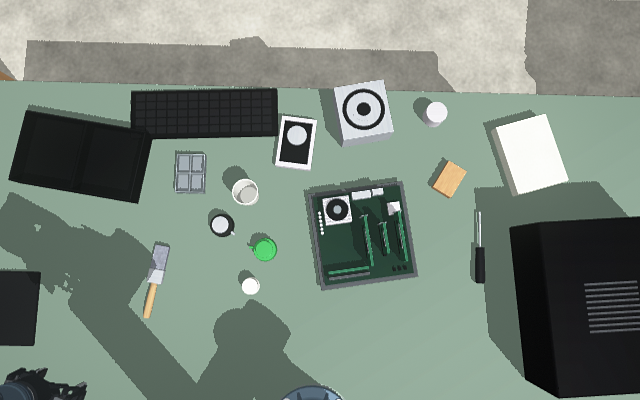

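View pics/scene0.png

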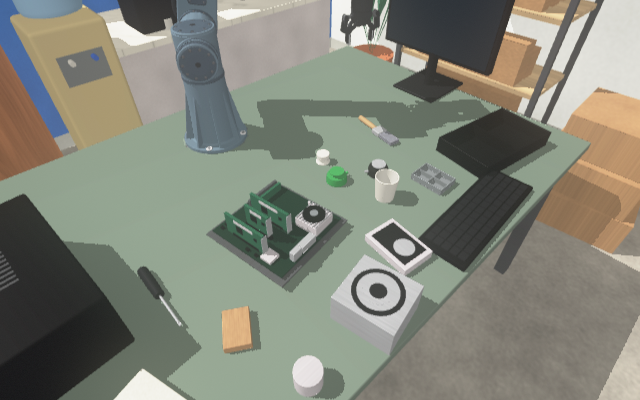

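View pics/wrist0.png

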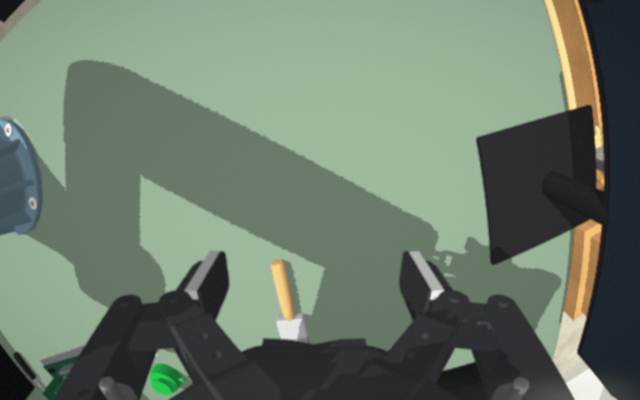

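```bash
cat > h.py <<'E'
import numpy as np
def w(f,u,v,d=None,z=None):
    K=f["mtx"];T=f["world_from_camera"]
    r=np.array([(u-K[0,2])/K[0,0],-(v-K[1,2])/K[1,1],-1.])
    R=T[:3,:3]@r
    if z is not None: d=(z-T[2,3])/R[2]
    elif d is None: d=f["z_map"][int(round(v)),int(round(u))]
    return T[:3,3]+d*R
def cloud(f):
    K=f["mtx"];T=f["world_from_camera"];z=f["z_map"];v,u=np.mgrid[:400,:640]
    P=np.stack([(u-K[0,2])/K[0,0]*z,-(v-K[1,2])/K[1,1]*z,-z],-1)
    return P@T[:3,:3].T+T[:3,3]
def px(f,p):
    K=f["mtx"];T=f["world_from_camera"];c=T[:3,:3].T@(np.asarray(p)-T[:3,3])
    return K[0,0]*c[0]/-c[2]+K[0,2],K[1,1]*-c[1]/-c[2]+K[1,2]
E
python3 - <<'E'
import numpy as np,cv2
from h import *
t=dict(np.load("top0.npz"));s=dict(np.load("scene0.npz"))
a=cv2.resize(t["img"][165:300,195:425],None,fx=3.4,fy=3.4,interpolation=cv2.INTER_CUBIC);cv2.imwrite("pics/topc.png",a[:,:,::-1])
a=cv2.resize(s["img"][130:290,205:405],None,fx=3.6,fy=3.6,interpolation=cv2.INTER_CUBIC);cv2.imwrite("pics/scc.png",a[:,:,::-1])
for n,f,b in (("top",t,[(221,225),(264,249),(245,192),(250,286)]),("scene",s,[(378,164),(337,173),(386,176),(323,155)])):
    print(n,[np.round(w(f,*p),3).tolist() for p in b])
    P=cloud(f)
    m=(P[...,2]>.085)&(P[...,2]<.125)&(P[...,0]>.2)&(P[...,0]<.6)&(abs(P[...,1]+.1)<.2)&(f["z_map"]>0)
    k,l,st,c=cv2.connectedComponentsWithStats(m.astype(np.uint8))
    for i in range(1,k):
        q=P[l==i]
        if len(q)>8:print(i,len(q),np.round(c[i]),np.round(q.min(0),3),np.round(q.max(0),3),np.round(np.sort(q[:,2])[-5:],3))
E
```

```text
top [[0.539, 0.259, 0.039], [0.476, 0.139, 0.04], [0.637, 0.203, 0.004], [0.375, 0.174, 0.029]]
1 231 [402. 234.] [ 0.455 -0.241  0.085] [ 0.586 -0.206  0.11 ] [0.108 0.109 0.109 0.109 0.11 ]
2 205 [368. 240.] [ 0.44  -0.151  0.085] [ 0.571 -0.118  0.11 ] [0.108 0.109 0.109 0.11  0.11 ]
3 152 [385. 237.] [ 0.472 -0.19   0.086] [ 0.553 -0.166  0.118] [0.116 0.116 0.117 0.117 0.118]
scene [[0.545, 0.255, 0.042], [0.487, 0.132, 0.04], [0.607, 0.217, 0.053], [0.385, 0.169, 0.033]]
1 310 [270. 206.] [ 0.438 -0.152  0.085] [ 0.572 -0.117  0.108] [0.107 0.107 0.107 0.108 0.108]
2 267 [257. 214.] [ 0.471 -0.192  0.085] [ 0.554 -0.164  0.117] [0.115 0.115 0.115 0.116 0.117]
3 328 [245. 227.] [ 0.453 -0.24   0.085] [ 0.586 -0.205  0.107] [0.106 0.107 0.107 0.107 0.107]
```

View pics/topc.png

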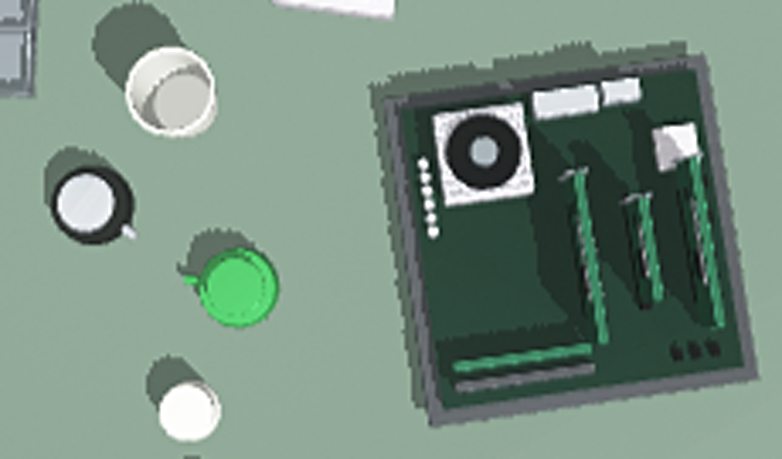

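View pics/scc.png

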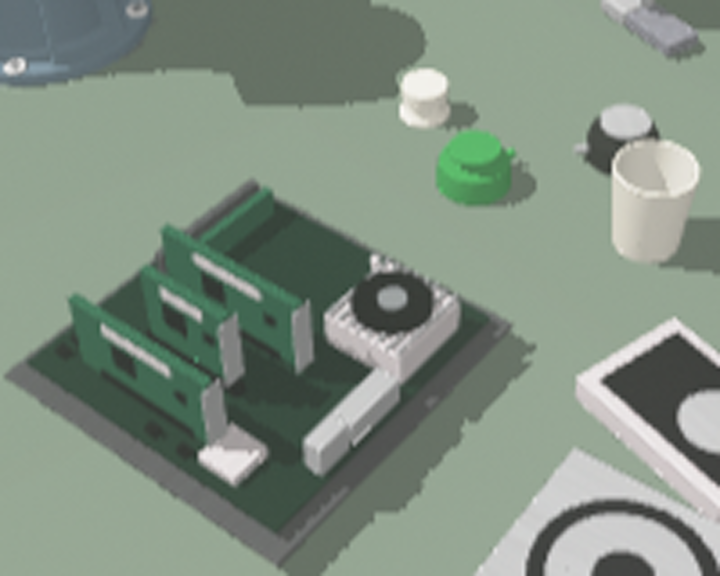

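Candidates in the top view: black block with a bare steel disc at (221,225), a green lookalike at (264,249) and the white jar at (250,286). For the cards, the long ones are at (368,240) and (402,234), and the short, higher one is in the middle at (385,237). The close crops confirm the black block and the middle card. Next I'll measure both from the two views.

```bash
python3 - <<'E'
import numpy as np,cv2
from h import *
t=dict(np.load("top0.npz"));s=dict(np.load("scene0.npz"))
for n,f in (("top",t),("scene",s)):
    P=cloud(f);I=f["img"].astype(int)
    m=(np.hypot(P[...,0]-.54,P[...,1]-.257)<.045)&(P[...,2]>.031)&(P[...,2]<.055)&(I.min(-1)>110)
    k,l,st,c=cv2.connectedComponentsWithStats(m.astype(np.uint8));i=1+st[1:,4].argmax()
    q=P[l==i];print(n,"plate",len(q),c[i],st[i],q.mean(0).round(4),np.median(q[:,2]),(q.min(0)+q.max(0))/2,np.ptp(q,axis=0), w(f,*c[i],z=.04).round(4))
    # cards: top-edge points
    for nm,y0,lo,hi in (("short",-.179,.109,.122),("left",-.135,.1,.114),("right",-.224,.1,.114)):
        m=(abs(P[...,1]-y0)<.02)&(P[...,2]>lo)&(P[...,2]<hi)&(P[...,0]>.43)&(P[...,0]<.6)
        q=P[m]; b=np.polyfit(q[:,0],q[:,1],1); x=(q[:,0].min()+q[:,0].max())/2
        print(n,nm,len(q),"mid",x.round(4),np.polyval(b,x).round(4),"slope deg",np.degrees(np.arctan(b[0])).round(1),"x ext",np.ptp(q[:,0]).round(3),"z90",np.percentile(q[:,2],90).round(4))
from plant import env
from scipy.spatial.transform import Rotation as R
q=env.get_obs()["orientation"];print(R.from_quat(np.r_[q[1:],q[0]]).as_matrix().round(3))
E
```

```text
top plate 219 [219.80821918 224.08675799] [212 216  17  17 219] [0.5411 0.2621 0.0392] 0.039350939391051165 [0.5415075  0.26180853 0.03919123] [0.04429493 0.04478769 0.01408088] [0.541  0.2619 0.04  ]
top short 95 mid 0.5117 -0.1814 slope deg 9.3 x ext 0.08 z90 0.1153
top left 159 mid 0.5049 -0.137 slope deg 9.5 x ext 0.129 z90 0.1069
top right 164 mid 0.5187 -0.2258 slope deg 9.5 x ext 0.127 z90 0.1068
scene plate 109 [378.35779817 163.08256881] [372 159  14   9 109] [0.5414 0.2613 0.0404] 0.040368028055442706 [0.53999979 0.26137477 0.04067394] [0.0448694  0.04313652 0.00863764] [0.5412 0.2617 0.04  ]
scene short 98 mid 0.5107 -0.1817 slope deg 9.1 x ext 0.08 z90 0.1144
scene left 153 mid 0.5042 -0.1376 slope deg 9.3 x ext 0.133 z90 0.1057
scene right 162 mid 0.519 -0.226 slope deg 9.3 x ext 0.132 z90 0.1056
[[ 0.309 -0.001 -0.951]
 [ 0.951 -0.001  0.309]
 [-0.001 -1.     0.   ]]
```

Emit:
servo_tool(
  moves=[
    [[-0.02, 0, -0.054, 0, 255], [-0.02, 0, -0.054, 0, 255], [-0.02, 0, -0.054, 0, 255], [-0.02, 0, -0.054, 0, 255], [-0.02, 0, -0.054, 0, 255]],
  ],
  grip_force=20,
)

```text
t: 0.78
ee_pos: [0.4045, 0.3671, 0.2311]
orientation: [0.572, -0.572, -0.416, 0.416]
contact_force: [0.6, 0.8, 0.6]
width: 0.0
```

Emit:
servo_tool(
  moves=[
    [[-0.02, 0, -0.054, 0, 255], [-0.02, 0, -0.054, 0, 255], [-0.02, 0, -0.054, 0, 255], [0, 0, 0, 0, 255], [0, 0, 0, 0, 255]],
  ],
)

```text
t: 1.4
ee_pos: [0.5385, 0.2613, 0.2307]
orientation: [0.572, -0.572, -0.415, 0.416]
contact_force: [0.2, 0.0, -0.6]
width: 0.0
```

Emit:
servo_tool(
  moves=[
    [[0, 0.04, -0.0025, 0, 255], [0, 0.05, 0, 0, 255], [0, 0.05, 0, 0, 255], [0, 0.025, 0, 0, 255], [0, 0, 0, 0, 255]],
  ],
)

```text
t: 2.02
ee_pos: [0.5382, 0.2614, 0.064]
orientation: [0.572, -0.571, -0.415, 0.418]
contact_force: [0.2, 0.1, 0.0]
width: -0.0
```

```bash
python3 - <<'E'
from plant import env, optics
import cv2,numpy as np
o=env.get_obs(); print(o['t'],o['ee_pos'].round(4),o['contact_force'].round(2))
f=optics.grab_frame("scene");a=cv2.resize(f["img"][100:220,300:460],None,fx=4,fy=4,interpolation=cv2.INTER_CUBIC);cv2.imwrite("pics/sc1.png",a[:,:,::-1])
f=optics.grab_frame("wrist");cv2.imwrite("pics/wr1.png",f["img"][:,:,::-1])
E
```

```text
2.025 [0.5382 0.2614 0.064 ] [0.21 0.11 0.04]
```

View pics/sc1.png

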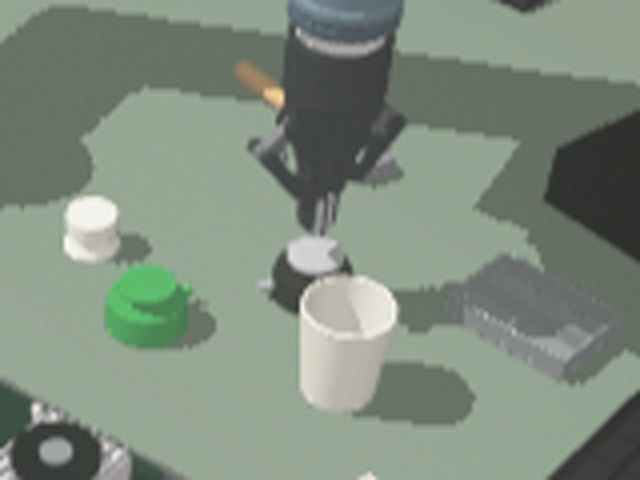

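View pics/wr1.png

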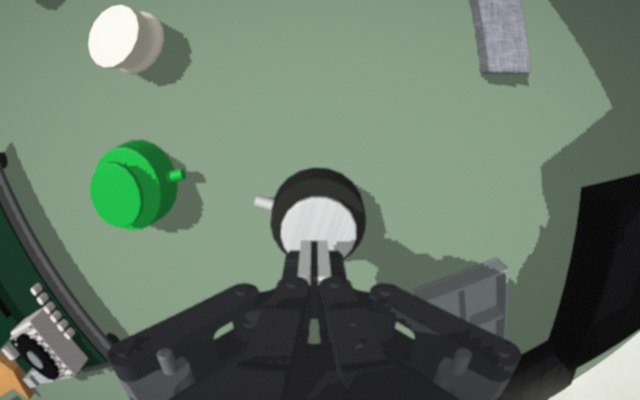

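The wrist view shows the shut fingertips at about (315,260), over the steel disc of the black block. The scene crop agrees, with the cup clear in front. I'll now lower gently onto the plate.

Emit:
servo_tool(
  moves=[
    [[0, 0.014, 0, 0, 255], [0, 0.005, 0, 0, 255], [0, 0.004, 0, 0, 255], [0, 0.003, 0, 0, 255], [0, 0, 0, 0, 255]],
  ],
)

```text
t: 2.75
ee_pos: [0.5413, 0.2605, 0.0401]
orientation: [0.572, -0.572, -0.416, 0.416]
contact_force: [0.7, -1.0, 0.1]
width: 0.001
```

Emit:
servo_tool(
  moves=[
    [[0, 0.002, 0, 0, 255], [0, 0.001, 0, 0, 255], [0, 0, 0, 0, 255]],
  ],
)

```text
t: 3.12
ee_pos: [0.5417, 0.2606, 0.0375]
orientation: [-0.572, 0.572, 0.416, -0.416]
contact_force: [-0.2, -0.2, 2.0]
width: 0.001
```

Emit:
servo_tool(
  moves=[
    [[0, 0.001, 0, 0, 255], [0, 0, 0, 0, 255], [0, 0, 0, 0, 255], [0, 0, 0, 0, 255]],
  ],
)

```text
t: 3.62
ee_pos: [0.5416, 0.2607, 0.0364]
orientation: [-0.572, 0.572, 0.416, -0.416]
contact_force: [1.1, 0.2, 0.9]
width: 0.002
```

Emit:
servo_tool(
  moves=[
    [[0, -0.01, 0, 0, 255], [0, -0.04, 0, 0, 255], [0, -0.06, 0, 0, 255], [0, -0.05, 0, 0, 255], [0, 0, 0, 0, 255]],
  ],
)

```text
t: 4.25
ee_pos: [0.5441, 0.2616, 0.2023]
orientation: [-0.571, 0.573, 0.419, -0.413]
contact_force: [-0.2, 0.8, 0.1]
width: 0.002
```

The force readings (2.0 N, then 0.9 N) are close to the noise level. There is time to spare, so I'll repeat the touch a little deeper.

Emit:
servo_tool(
  moves=[
    [[0, 0.06, 0, 0, 255], [0, 0.06, 0.002, 0, 255], [0, 0.035, 0, 0, 255], [0, 0.008, 0, 0, 255], [0, 0.004, 0, 0, 255]],
  ],
)

```text
t: 4.88
ee_pos: [0.5353, 0.2603, 0.0304]
orientation: [0.573, -0.571, -0.412, 0.42]
contact_force: [-23.9, -8.0, 41.8]
width: 0.002
```

```bash
python3 - <<'E'
from plant import env, optics
for i in range(4):
    o=env.get_obs(); print(o['t'],o['ee_pos'].round(4),o['contact_force'].round(2)); optics.grab_frame("top")
E
```

```text
4.875 [0.5353 0.2603 0.0304] [-23.91  -8.04  41.79]
4.925 [0.5353 0.2603 0.0308] [-22.44  -8.55  32.45]
4.975 [0.5353 0.2603 0.031 ] [-19.93  -7.76  27.08]
5.025 [0.5353 0.2603 0.031 ] [-19.34  -6.85  28.07]
```

That descent went too deep. I worked from the lagging measured height instead of the commanded one, so the plate bottomed out and the wrist force reads about 28 to 42 N, over the 20 N limit. I'll back off now and check the block.

Emit:
servo_tool(
  moves=[
    [[0, -0.008, 0, 0, 255], [0, -0.03, 0, 0, 255], [0, -0.06, 0, 0, 255], [0, -0.06, 0, 0, 255], [0, 0, 0, 0, 255]],
  ],
)

```text
t: 5.7
ee_pos: [0.5429, 0.2623, 0.1942]
orientation: [-0.57, 0.573, 0.42, -0.412]
contact_force: [0.6, -0.2, -0.8]
width: 0.001
```

```bash
python3 - <<'E'
from plant import env, optics
import cv2
from h import *
o=env.get_obs(); print(o['t'],o['ee_pos'].round(4),o['contact_force'].round(2))
f=optics.grab_frame("scene");P=cloud(f);I=f["img"].astype(int)
m=(np.hypot(P[...,0]-.54,P[...,1]-.257)<.045)&(P[...,2]>.031)&(P[...,2]<.055)&(I.min(-1)>110)
k,l,st,c=cv2.connectedComponentsWithStats(m.astype(np.uint8));i=1+st[1:,4].argmax()
q=P[l==i];print(len(q),c[i],np.median(q[:,2]),w(f,*c[i],z=.04).round(4))
a=cv2.resize(f["img"][100:220,300:460],None,fx=4,fy=4,interpolation=cv2.INTER_CUBIC);cv2.imwrite("pics/sc2.png",a[:,:,::-1])
E
```

```text
5.7 [0.5429 0.2623 0.1942] [ 0.64 -0.15 -0.77]
109 [378.35779817 163.08256881] 0.040584259184811566 [0.5412 0.2617 0.04  ]
```

View pics/sc2.png

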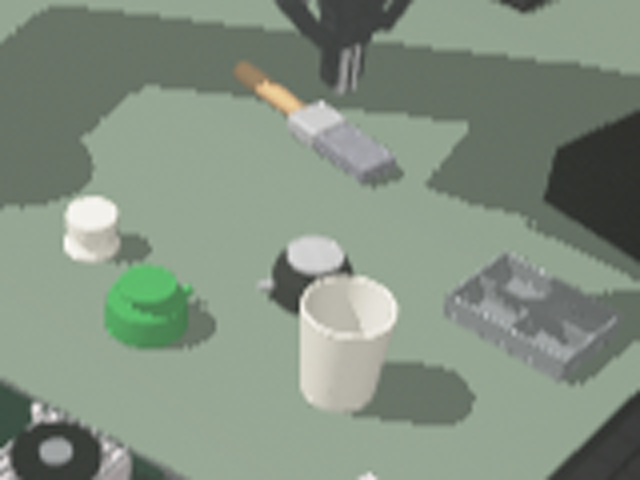

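The block hasn't moved: its pixel is the same and the plate is back at 40 mm. I'll carry on, turning the jaws to line up with the card.

Emit:
servo_tool(
  moves=[
    [[0, 0, 0, 10.45, 255], [0, 0, 0, 10.45, 255], [0, 0, 0, 10.45, 255], [0, 0, 0, 10.45, 255], [0, 0, 0, 10.45, 255]],
  ],
)

```text
t: 6.38
ee_pos: [0.538, 0.2609, 0.185]
orientation: [-0.697, 0.697, 0.118, -0.121]
contact_force: [0.0, -0.8, -0.2]
width: 0.001
```

Emit:
servo_tool(
  moves=[
    [[0, 0, 0, 10.45, 255], [0, 0, 0, 0, 255], [0, 0, 0, 0, 255]],
  ],
)

```text
t: 6.75
ee_pos: [0.5388, 0.2611, 0.1862]
orientation: [-0.705, 0.705, 0.058, -0.059]
contact_force: [0.1, 0.5, 0.7]
width: -0.0
```

```bash
cat > g.py <<'E'
from plant import env
import numpy as np
from scipy.spatial.transform import Rotation as R
def go(t):
    o=env.get_obs();q=o["orientation"];M=R.from_quat(np.r_[q[1:],q[0]]).as_matrix()
    print(o['t'],o['ee_pos'].round(4),o['contact_force'].round(2),"yaw",np.degrees(np.arctan2(M[1,0],M[0,0])).round(2),"down",M[:,1].round(4),"tool shift",(M.T@(np.array(t)-o['ee_pos'])).round(4))
E
python3 -c "
from g import *
go([.511,-.1815,.14])"
```

```text
6.75 [0.5388 0.2611 0.1862] [0.06 0.46 0.73] yaw 9.52 down [-2.e-03 -5.e-04 -1.e+00] tool shift [-0.1005  0.0464 -0.4319]
```

Emit:
servo_tool(
  moves=[
    [[-0.0125, 0, -0.054, 0, 255], [-0.0125, 0, -0.054, 0, 255], [-0.0125, 0, -0.054, 0, 255], [-0.0125, 0, -0.054, 0, 255], [-0.0125, 0, -0.054, 0, 255]],
  ],
)

```text
t: 7.38
ee_pos: [0.521, -0.0169, 0.1872]
orientation: [0.705, -0.705, -0.059, 0.059]
contact_force: [1.0, 0.2, -0.4]
width: 0.001
```

Emit:
servo_tool(
  moves=[
    [[-0.0125, 0, -0.054, 0, 255], [-0.0125, 0, -0.054, 0, 255], [-0.0125, 0, -0.054, 0, 255], [0, 0, 0, 0, 255], [0, 0, 0, 0, 255]],
  ],
)

```text
t: 8.0
ee_pos: [0.5104, -0.1808, 0.1869]
orientation: [0.705, -0.704, -0.057, 0.058]
contact_force: [0.4, 0.4, 0.5]
width: 0.002
```

Emit:
servo_tool(
  moves=[
    [[0, 0.03, 0, 0, 255], [0, 0.016, 0, 0, 255], [0, 0, 0, 0, 255], [0, 0, 0, 0, 255]],
  ],
)

```text
t: 8.5
ee_pos: [0.5113, -0.1809, 0.142]
orientation: [-0.705, 0.705, 0.058, -0.058]
contact_force: [-0.2, 0.4, 0.5]
width: 0.005
```

```bash
python3 - <<'E'
from g import *
go([.511,-.1815,.104])
from plant import optics
import cv2
from h import *
f=optics.grab_frame("scene");a=cv2.resize(f["img"][130:290,180:340],None,fx=3.7,fy=3.7,interpolation=cv2.INTER_CUBIC);cv2.imwrite("pics/sc3.png",a[:,:,::-1])
f=optics.grab_frame("wrist");cv2.imwrite("pics/wr3.png",f["img"][:,:,::-1])
E
```

```text
8.5 [ 0.5113 -0.1809  0.142 ] [-0.23  0.36  0.49] yaw 9.39 down [ 8.e-04 -5.e-04 -1.e+00] tool shift [-0.0004  0.038  -0.0005]
```

View pics/sc3.png

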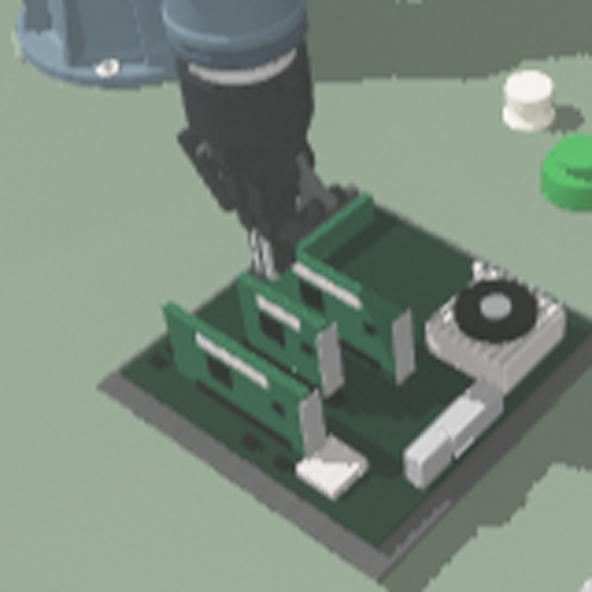

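View pics/wr3.png

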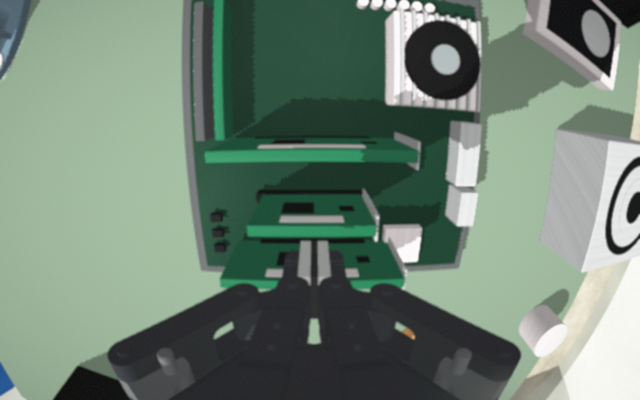

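The wrist view shows the shut tips at about (313,240), just above the middle of the short card's top edge at about (312,230). I'll descend in small steps, letting the arm settle and checking the force each time.

Emit:
servo_tool(
  moves=[
    [[0, 0.014, 0, 0, 255], [0, 0.008, 0, 0, 255], [0, 0, 0, 0, 255], [0, 0, 0, 0, 255]],
  ],
)

```text
t: 9.1
ee_pos: [0.5108, -0.1813, 0.1192]
orientation: [0.705, -0.705, -0.057, 0.057]
contact_force: [0.8, -0.3, 1.0]
width: -0.002
```

Emit:
servo_tool(
  moves=[
    [[0, 0.002, 0, 0, 255], [0, 0.002, 0, 0, 255], [0, 0.002, 0, 0, 255], [0, 0, 0, 0, 255]],
  ],
)

```text
t: 9.6
ee_pos: [0.5106, -0.1812, 0.1131]
orientation: [0.705, -0.705, -0.057, 0.058]
contact_force: [0.0, -0.7, -0.1]
width: -0.002
```

Emit:
servo_tool(
  moves=[
    [[0, 0.002, 0, 0, 255], [0, 0.002, 0, 0, 255], [0, 0, 0, 0, 255]],
  ],
)

```text
t: 9.98
ee_pos: [0.5109, -0.1813, 0.1098]
orientation: [-0.705, 0.705, 0.058, -0.057]
contact_force: [-1.5, 1.1, 3.8]
width: -0.004
```

Contact. Continuing in steps of 1.5 mm.

Emit:
servo_tool(
  moves=[
    [[0, 0.0015, 0, 0, 255], [0, 0.0015, 0, 0, 255], [0, 0, 0, 0, 255]],
  ],
)

```text
t: 10.35
ee_pos: [0.511, -0.1813, 0.1068]
orientation: [-0.705, 0.705, 0.058, -0.057]
contact_force: [-2.0, 0.6, 4.7]
width: 0.004
```

Emit:
servo_tool(
  moves=[
    [[0, 0.001, 0, 0, 255], [0, 0.001, 0, 0, 255], [0, 0, 0, 0, 255]],
  ],
)

```text
t: 10.72
ee_pos: [0.511, -0.1814, 0.1048]
orientation: [-0.705, 0.705, 0.058, -0.057]
contact_force: [-1.2, 1.1, 5.2]
width: -0.004
```

Emit:
servo_tool(
  moves=[
    [[0, 0.0005, 0, 0, 255], [0, 0.0005, 0, 0, 255], [0, 0, 0, 0, 255]],
  ],
)

```text
t: 11.1
ee_pos: [0.511, -0.1813, 0.104]
orientation: [-0.705, 0.705, 0.058, -0.057]
contact_force: [-2.2, 0.9, 6.4]
width: -0.003
```

Emit:
servo_tool(
  moves=[
    [[0, 0.0005, 0, 0, 255], [0, 0, 0, 0, 255]],
  ],
)

```text
t: 11.35
ee_pos: [0.511, -0.1814, 0.104]
orientation: [-0.705, 0.705, 0.058, -0.057]
contact_force: [-4.2, 1.8, 10.2]
width: -0.002
```

Emit:
servo_tool(
  moves=[
    [[0, 0.0005, 0, 0, 255], [0, 0, 0, 0, 255]],
  ],
)

```text
t: 11.6
ee_pos: [0.5111, -0.1814, 0.1039]
orientation: [-0.705, 0.705, 0.058, -0.057]
contact_force: [-4.6, 2.9, 13.6]
width: 0.003
```

The card is against the hard stop at 0.104 m, with 13.6 N. I'll withdraw.

Emit:
servo_tool(
  moves=[
    [[0, -0.004, 0, 0, 255], [0, -0.02, 0, 0, 255], [0, -0.05, 0, 0, 255], [0, -0.05, 0, 0, 255], [0, 0, 0, 0, 255]],
  ],
)

```text
t: 12.22
ee_pos: [0.5133, -0.1827, 0.2311]
orientation: [-0.703, 0.707, 0.06, -0.055]
contact_force: [0.1, -0.3, -0.5]
width: -0.003
```

Emit:
servo_tool(
  moves=[
    [[0, 0, 0.03, 0, 255], [0, 0, 0.05, 0, 255], [0, 0, 0.05, 0, 255], [0, 0, 0, 0, 255], [0, 0, 0, 0, 255]],
  ],
)

```text
t: 12.85
ee_pos: [0.4896, -0.0532, 0.2257]
orientation: [-0.705, 0.705, 0.057, -0.058]
contact_force: [-0.3, -0.2, -0.8]
width: 0.003
```

```bash
python3 - <<'E'
from g import *
go([.511,-.1815,.104])
from plant import optics
import cv2
from h import *
f=optics.grab_frame("scene");P=cloud(f)
for nm,y0 in (("short",-.1815),("left",-.137),("right",-.226)):
    m=(abs(P[...,1]-y0)<.02)&(P[...,2]>.095)&(P[...,2]<.13)&(P[...,0]>.43)&(P[...,0]<.6)
    print(nm,m.sum(),np.percentile(P[m][:,2],[80,90,97]).round(4))
cv2.imwrite("pics/sc4.png",f["img"][:,:,::-1])
s=np.load("scene0.npz")["img"].astype(int);d=abs(f["img"].astype(int)-s).max(-1)>40
d=cv2.dilate(d.astype(np.uint8)*255,None);cv2.imwrite("pics/diff4.png",d)
E
```

```text
12.85 [ 0.4896 -0.0532  0.2257] [-0.29 -0.16 -0.84] yaw 9.36 down [-6.e-04 -3.e-04 -1.e+00] tool shift [ 0.0003  0.1217 -0.1301]
short 141 [0.1048 0.1054 0.1065]
left 211 [0.1048 0.1057 0.1064]
right 223 [0.105  0.1057 0.1063]
```

View pics/sc4.png

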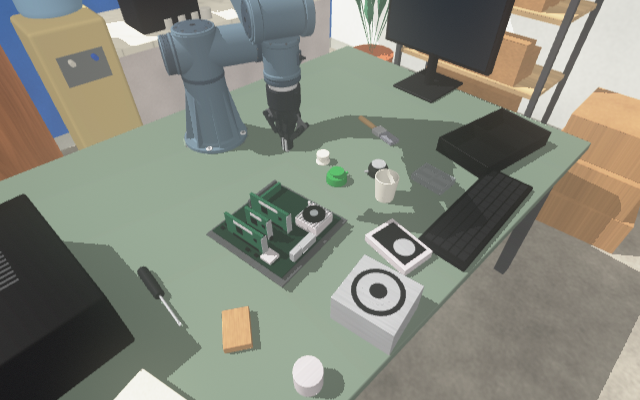

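View pics/diff4.png

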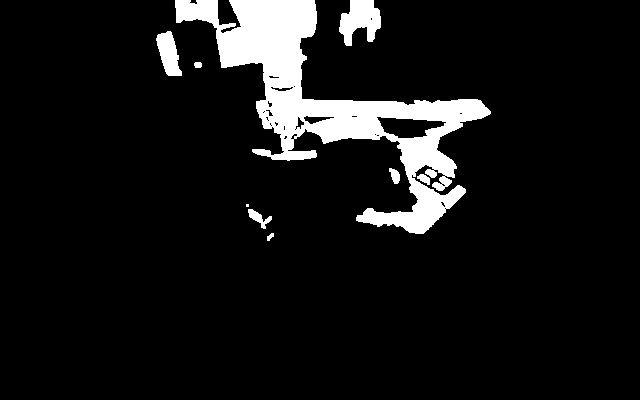

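The short card is now level with the long ones. Apart from that, the difference image shows only the arm and its shadows, so nothing else has moved and the tool is clear. I'll hand in.

```bash
python3 -c "
from plant import env
print(env.finish_job())"
```

```text
the job is handed in; nothing more can be done
None
```

I handed the job in with the card fully home, but I broke the 20 N limit on the earthing plate on the way, so **the run has most likely failed**.

- **Earthing touch:** I rested the shut fingertips on the steel plate of the black block, with readings of about 1–2 N. The plate sank about 3.6 mm, but those forces were close to the sensor noise, so I repeated the touch to be sure.
- **What went wrong:** For the second touch I worked from a height reading taken before the arm had settled, and came down about 6 mm lower than intended. The plate bottomed out at about 28 N held, with a 42 N peak at the wrist. I backed off at once. The block had not moved and the plate sprang back to 40 mm.
- **Card:** I pressed the short card, in the middle slot, straight down by its top edge until it met the hard stop at 0.104 m. The highest reading there was about 14 N.
- **Last checks:** The three card tops read 105.4, 105.7 and 105.7 mm in the depth image, so they are level within measurement error. Comparing pictures from before and after, only the card, the arm and its shadows changed. The tool ended clear of everything, and the job took about 13 s.

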